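Hold the reagent cage open

ROBOT

A 6-joint arm with a two-finger parallel gripper is mounted at the origin on the work surface. World frame = base frame: x ahead of the robot, y to its left, z up, the work surface at z = 0. Lengths are in m, angles in rad, forces in N, time in s.
With the tool pointing down it reaches from about 0.225 to 0.875 m from the base axis. Payload 3.4 kg.
Tool frame: the origin (TCP) lies on the centre line of the jaws, within the pads' length; the fingertips stand 22 mm ahead of it and the grasp point (between the pads) lies 3 mm ahead of it; z points along the fingers, y is the line along which they close (so a half turn about z gives the same grasp; the last joint's range is limited). The gripper opens to 85 mm and grips with 20 to 120 N. Pads are 22 mm wide; open, the fingers measure 114 mm over their backs; the gripper's body (76 mm by 85 mm) begins 54 mm behind the grasp point. The pads swing forward as they close: fully open they stand 13 mm farther back than shut.
Start: joints at [1.074, 0.276, 1.505, -0, 1.361, -0.121], TCP at [0.211, 0.535, 0.214] pointing down, gripper open.
Joint ranges: [-2.89, 2.89], [-0.75, 2.08], [0.22, 2.7], [-1.18, 4.32], [0.11, 2.71], [-2.7, 2.7]. Speed limits (rad/s): [2.57, 2.57, 3.14, 3.14, 3.14, 3.14].

INTERFACE

Orientations are given as a unit quaternion [w, x, y, z].
In Python, from rig import manip gives the robot as it stands.
- The arm moves only by the tool step_hand, called after ">>>" in YAML: its name, and indented under it one key for each argument. Schema: {"type":"object","properties":{"plan":{"type":"array","items":{"type":"array","items":{"type":"array","items":{"type":"number"},"minItems":4,"maxItems":4},"minItems":1,"maxItems":5},"minItems":1,"maxItems":1},"jaw":{"type":"number"},"force":{"type":"number"},"only":{"type":"string"},"quiet":{"type":"boolean"},"lines":{"type":"string"}},"required":["plan"],"additionalProperties":false}. plan is a list that holds a single list of rows (three levels of brackets), with 1 to 5 rows, each of 4 numbers: dx, dy, dz in m, then a turn about the tool's z in rad; each row shifts and turns the commanded pose from where the row before left it, along the tool's axes as they then stand; what a row does not reach is not made up. A row lasts 1/12 s, in which the tool goes at most 0.0417 m and 0.125 rad, less where a joint would pass 70% of its speed; a pose out of reach is approached as far as the arm can. jaw is the finger opening in m, set as the call begins (left out keeps the last). The fingers move at their own pace and stop on an object; force is the grip in N (left out, the last holds). Time passes only in rows, so rows that do not move let the fingers close. The tool returns the time, the measured TCP pose, the force, the opening and the grip force at its end. only (a regular expression) keeps the lines of the reply that match it, lines (a string "A,B") keeps lines A to B, and quiet returns only ok. Input that does not fit is refused with a message, and nothing moves.
- manip.get_state(): the state, without advancing time (a new reading comes with each control period).
- manip.get_image(name): name is "scene" or "top"; returns a dict with "img" (480x640x3 uint8, red, green, blue), "camera_matrix" (3x3 intrinsics, pixels), "T" (4x4, takes a point from camera to world coordinates). Camera axes: x right, y down, z forward; pixel columns grow to the right and rows downward; lengths in m; the calibration is good to about 2 mm. A picture is of the moment at which its call begins. There is no depth.
- manip.sign_off(): hands the job in; it is judged then, once.
The state is a dict: "clock": time; "qpos": joint angles; "qd": joint speeds; "effort": joint torques, N m; "position": TCP position; "ee_rot": TCP orientation; "contact_force": force on the tool from outside, world axes, zero at the start; "moment": the same for the moment, N m; "width": finger opening in m; "gripper_force": force on a finger pad.
Only numpy, scipy, OpenCV 4.12 (cv2) and the standard library are available. Lean on these libraries where they do the work, as an engineer would, in place of code of your own. Each camera call takes 0.05 s, during which the arm holds its last target. There are 200 camera calls.

TASK

The bolt on the reagent cage's gate sags and its nose hangs behind the keeper's bent lip: raise the bolt by its knob, draw it out over the lip and pull the gate open. The spring hinge shuts the gate again, so finish while still holding it, still, about 10 cm open at its free edge, so that I can reach in. Leave the bottles and glassware where they stand.

Things in the scene. Friction and masses are not known exactly. Their poses are not given: they have to be found in the camera images.
- cage: Open-topped aluminium reagent cage with steel bars, 260 x 370 mm base, fixed to the bench. Origin: centre of its underside, on the bench. Its -x side (roughly towards the robot) is the gate; its y axis runs along the closed gate. The gate's hinge is at its +y front corner, the latch post with the keeper at its -y front corner (post top 144 mm high).
- gate_panel: The gate: aluminium frame with bars, 20 mm thick, 262 mm wide, top rail's upper face 150 mm above the bench. Turns about an upright hinge at its origin (hinge axis, bench height); from the hinge the gate extends along its own -y. It carries the bolt on its top rail.
- gate (a joint): Gate angle, rad: 0 shut, growing as the free edge swings out of the cage towards the robot (clockwise from above); stop at 1.3. A spring hinge pulls it shut, 0.32 N m when shut, 0.8 N m per rad more (about 4 N at the drawn knob at 0.4 rad): it falls shut when let go.
- gate_hinge (a point): Point on the hinge axis at the height of the top rail's upper face (150 mm).
- gate_edge (a point): Free (latch) edge of the gate, 270 mm from the hinge axis, 150 mm high; when the gate is 100 mm open here the gate angle is 0.38 rad.
- bolt: The barrel bolt: steel rod 12 mm thick, 200 mm long, about 0.3 kg, on the gate's top rail 170 mm above the bench. Origin: its pivot, in the mouth of the worn barrel (115 mm from the hinge axis when shot home), which slides with it; it extends along its own -y: knob 115 mm, nose 189 mm out. It stays where it is slid, but its tip sinks back when let go.
- knob (a point): Centre of the bolt's knob: an upright round steel knob 26 mm in diameter, 24 mm high, on a 10 mm stem; centre about 213 mm above the bench and 230 mm from the hinge axis when the bolt is shot home. Free all round; can be pinched from above.
- bolt_draw (a joint): How far the bolt is drawn, m: 0 shot home, 0.060 fully drawn; it moves along the gate towards the hinge (gate's +y), 1 to 2 N of friction. The tip has left the keeper from 0.036.
- bolt_lift (a joint): Angle by which the bolt is raised about its pivot, rad: 0 sagging, 0.16 at most. 0.08 raises the knob 9 mm and the nose 15 mm.
- bolt_nose (a point): Underside of the nose, a 10 mm square peg that points down 22 mm from the rod's tip; at rest 4 mm above the latch post. It hangs behind the keeper's lip; when shot home there are about 13 mm of play before it meets the lip.
- keeper_lip (a point): Top of the keeper's bent lip: a steel plate 4 mm thick and 17 mm high that stands up across the bolt's way on the latch post, fixed. The nose must rise about 13 mm (knob 8 mm, bolt_lift 0.07) to pass over it. The keeper also has a wall 46 mm high on the robot's side, which holds the gate shut until the tip is drawn out of it.
- bottle_a: Clear bottle, blue cap, 56 mm in diameter, 125 mm high, standing in the cage. Origin: centre of its foot.
- bottle_b: Amber jar, 64 mm in diameter, 115 mm high, standing in the cage. Origin: centre of its foot.
- bottle_c: White bottle, black cap, 56 mm in diameter, 125 mm high, standing in the cage. Origin: centre of its foot.
- beaker: Glass beaker, 72 mm in diameter, 90 mm high, beside the latch post. Origin: centre of its foot.
- jar: Low clear jar, white lid, 68 mm in diameter, 80 mm high, beside the hinge side of the cage. Origin: centre of its foot.
- wash_bottle: White wash bottle, 64 mm in diameter, 170 mm high, to the robot's right. Origin: centre of its foot.
- dish: White dish, 100 mm in diameter, 30 mm high, to the robot's right. Origin: centre of its foot.

How it is judged:
By the outcome, as a careful person would: the job done as asked, in the order asked, and still so for the second after the job is handed in, while the arm keeps its last pose, push and grip.
It also fails if it takes over 35 s, if anything falls off the work surface, if the arm or the gripper's body presses on something with over 40 N, if the wrist force passes 120 N, or if a joint passes its speed limit or range.

## Working session

There is one attempt and no reset: what is moved stays moved. The work goes in short steps, Python scripts to look and compute and a tool call to move; the robot and the scene stay as the last step left them, time stands still between calls to the robot, and variables do not carry over. Pictures are saved under pics/ and viewed, at most 10 in all, crops included, and the job is handed in when it is done.

```bash
mkdir -p pics; ls; python3 - <<'E'
from rig import manip
import cv2,numpy as np
s=manip.get_state(); print({k:np.round(v,3).tolist() for k,v in s.items()})
for n in("scene","top"):
    r=manip.get_image(n); cv2.imwrite(f"pics/{n}0.png",r["img"][:,:,::-1]); print(n,np.round(r["camera_matrix"],1).tolist(),np.round(r["T"],3).tolist())
E
```

```text
pics
rig.py
{'clock': 0.0, 'qpos': [1.074, 0.277, 1.506, 0.0, 1.361, -0.121], 'qd': [-0.001, 0.0, 0.001, 0.0, 0.001, -0.0], 'effort': [-0.002, -41.678, -24.581, -0.0, 0.011, -0.0], 'position': [0.211, 0.534, 0.213], 'ee_rot': [-0.0, 0.187, 0.982, -0.001], 'contact_force': [-1.138, 0.231, -0.068], 'moment': [0.028, -0.009, -0.011], 'gripper_force': 0.0, 'width': 0.085}
scene [[579.0, 0.0, 318.9], [0.0, 579.0, 236.5], [0.0, 0.0, 1.0]] [[-0.681, 0.551, -0.482, 1.296], [0.732, 0.506, -0.456, 0.608], [-0.007, -0.664, -0.748, 1.266], [0.0, 0.0, 0.0, 1.0]]
top [[500.4, 0.0, 315.7], [0.0, 500.4, 237.9], [0.0, 0.0, 1.0]] [[-0.023, -0.996, 0.081, 0.484], [-0.999, 0.021, -0.027, -0.08], [0.025, -0.081, -0.996, 1.258], [0.0, 0.0, 0.0, 1.0]]
```

View pics/top0.png

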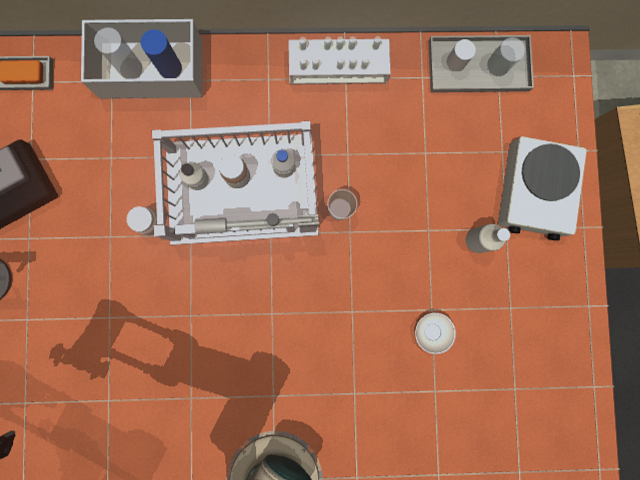

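View pics/scene0.png

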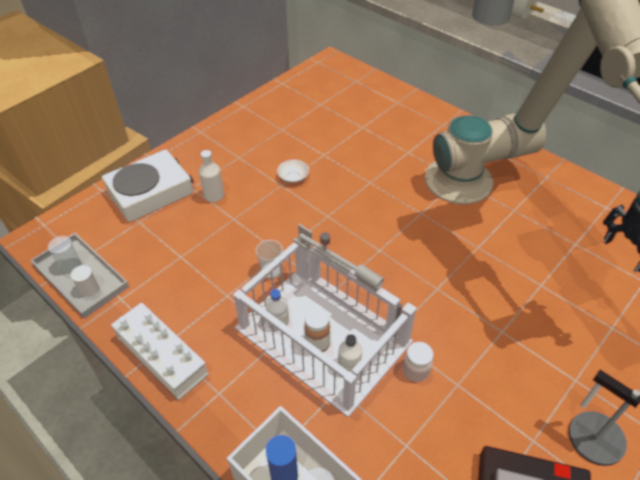

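The top view shows the gate from the hinge at about (165,232) to the latch at (316,222), with the knob near (272,219). In the scene view the knob is near (325,240). I'll zoom in for accuracy.

```bash
python3 - <<'E'
import cv2,numpy as np
a=cv2.imread("pics/top0.png")[195:245,150:350]; b=cv2.imread("pics/scene0.png")[215:315,270:430]
a=cv2.resize(a,None,fx=4,fy=4,interpolation=cv2.INTER_CUBIC); b=cv2.resize(b,None,fx=4,fy=4,interpolation=cv2.INTER_CUBIC)[:400]
o=np.zeros((600,800,3),np.uint8); o[:200,:800]=a; o[200:600,:640]=b; cv2.imwrite("pics/z0.png",o)
E
```

```text
(no output)
```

View pics/z0.png

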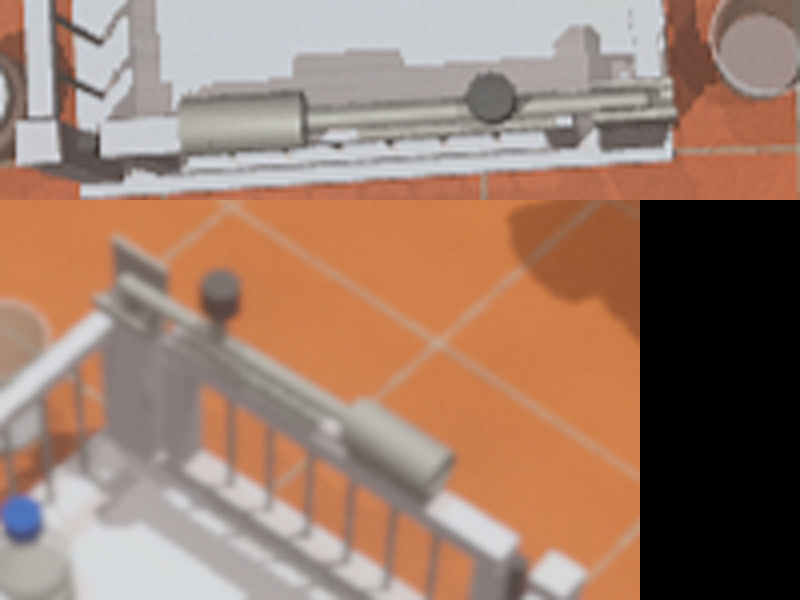

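```bash
cat > h.py <<'E'
import numpy as np
from rig import manip
def ray(n,u,v,r=None):
    r=r or manip.get_image(n); d=r["T"][:3,:3]@np.linalg.solve(r["camera_matrix"],[u,v,1]); return r["T"][:3,3],d
def at(n,u,v,z,r=None):
    o,d=ray(n,u,v,r); return o+d*(z-o[2])/d[2]
def tri(a,b):
    A=np.zeros((3,3));c=np.zeros(3)
    for o,d in(a,b):
        d=d/np.linalg.norm(d);P=np.eye(3)-np.outer(d,d);A+=P;c+=P@o
    return np.linalg.solve(A,c)
E
python3 - <<'E'
from h import *
R={n:manip.get_image(n) for n in("top","scene")}
t=lambda x,y,z:at("top",150+x/4,195+y/4,z,R["top"])
s=lambda x,y,z:at("scene",270+x/4,215+(y-200)/4,z,R["scene"])
k=tri(ray("top",273,219.2,R["top"]),ray("scene",325,238.8,R["scene"]));print("knob",k, t(492,97,.213),s(220,295,.213))
a,b=t(304,119,.172),t(650,97,.165);print("rod",a,b,np.arctan2(*(a-b)[[0,1]]))
c,d=s(355,425,.172),s(125,285,.168);print(c,d,np.arctan2(*(c-d)[[0,1]]))
h,e=t(82,190,0),t(670,158,0);print("base?",h,e,np.arctan2(*(h-e)[[0,1]]))
r=R["top"]; a,b=at("top",155,134,.15,r),at("top",311,125,.15,r);print("back rail",a,b,np.arctan2(*(a-b)[[0,1]]))
h=at("top",159,230,.15,r);print("hinge-ish",h)
print(manip.get_state()["clock"])
from scipy.spatial.transform import Rotation as Ro
q=manip.get_state()["ee_rot"];print(Ro.from_quat(q[[1,2,3,0]] if hasattr(q,'shape') else [q[1],q[2],q[3],q[0]]).as_matrix().round(3))
E
```

```text
knob [ 0.61055196 -0.01955553  0.20952962] [ 0.61010773 -0.01984895  0.213     ] [ 0.61260753 -0.01750593  0.213     ]
rod [0.60509093 0.08460492 0.172     ] [ 0.61414451 -0.10368697  0.165     ] -0.04804568492318244
[0.60768735 0.08783157 0.172     ] [ 0.61796766 -0.09431168  0.168     ] -0.05638101636045612
base? [0.58243222 0.24940373 0.        ] [ 0.59479979 -0.11892994  0.        ] -0.03356447242687316
back rail [0.81530918 0.24461666 0.15      ] [ 0.83054244 -0.10547689  0.15      ] -0.04348454602752041
hinge-ish [0.59890992 0.23525944 0.15      ]
0.2
[[-0.93   0.367 -0.001]
 [ 0.367  0.93  -0.001]
 [ 0.    -0.001 -1.   ]]
```

Knob is at about (0.611, -0.019, 0.211) and the gate yaw is about 0.045. I'll close the jaws across the gate so the bolt can tilt freely between the pads.

>>> step_hand:
  plan:
    - [[-0.028, -0.018, -0.012, 0], [-0.028, -0.018, -0.012, 0], [-0.028, -0.018, -0.012, 0], [-0.028, -0.018, -0.012, 0], [-0.028, -0.018, -0.012, 0]]
  jaw: 0.06
  force: 30

```text
clock: 0.62
position: [0.3086, 0.3984, 0.2746]
ee_rot: [-0.0, 0.186, 0.982, -0.0]
contact_force: [1.2, 0.3, -0.0]
width: 0.0602
gripper_force: 0.0
```

>>> step_hand:
  plan:
    - [[-0.028, -0.018, 0, 0], [-0.028, -0.018, 0, 0], [-0.028, -0.018, 0, 0], [-0.028, -0.018, 0, 0], [-0.028, -0.018, 0, 0]]

```text
clock: 1.03
position: [0.406, 0.2632, 0.2742]
ee_rot: [0.0, 0.187, 0.982, 0.0]
contact_force: [1.7, 1.0, -0.6]
width: 0.0602
gripper_force: 0.0
```

>>> step_hand:
  plan:
    - [[-0.028, -0.018, 0, 0], [-0.028, -0.018, 0, 0], [-0.028, -0.018, 0, 0], [-0.028, -0.018, 0, 0], [-0.028, -0.018, 0, 0]]

```text
clock: 1.45
position: [0.5032, 0.1281, 0.2741]
ee_rot: [-0.0, 0.187, 0.982, 0.0]
contact_force: [0.8, -0.5, -0.0]
width: 0.06
gripper_force: 0.0
```

>>> step_hand:
  plan:
    - [[-0.028, -0.018, 0, 0], [-0.028, -0.018, 0, 0], [-0.028, -0.018, 0, 0], [-0.028, -0.018, 0, 0], [-0.015, -0.010, 0, 0]]

```text
clock: 1.87
position: [0.5925, 0.0035, 0.2735]
ee_rot: [0.0, 0.188, 0.982, -0.001]
contact_force: [0.2, -0.2, 0.6]
width: 0.0602
gripper_force: 0.0
```

>>> step_hand:
  plan:
    - [[0, 0, 0, 0.115], [0, 0, 0, 0.115], [0, 0, 0, 0.115], [0, 0, 0, 0.115], [0, 0, 0, 0.115]]

```text
clock: 2.28
position: [0.5903, 0.0072, 0.274]
ee_rot: [-0.001, 0.46, 0.888, 0.0]
contact_force: [0.5, 0.1, 0.3]
width: 0.0598
gripper_force: 0.0
```

>>> step_hand:
  plan:
    - [[0, 0, 0, 0.115], [0, 0, 0, 0.115], [0, 0, 0, 0.115], [0, 0, 0, 0.115], [0, 0, 0, 0.115]]

```text
clock: 2.7
position: [0.5902, 0.0074, 0.2741]
ee_rot: [-0.001, 0.693, 0.721, 0.0]
contact_force: [-0.9, -0.6, 0.3]
width: 0.0598
gripper_force: 0.0
```

```bash
cat >> h.py <<'E'
from scipy.spatial.transform import Rotation as Ro
def to(p):
    s=manip.get_state();q=s["ee_rot"];M=Ro.from_quat([q[1],q[2],q[3],q[0]]).as_matrix()
    print("t",s["clock"],"pos",np.round(s["position"],4),"y",M[:,1].round(3),"z",M[:,2].round(3),"w",s["width"],"d tool",(M.T@(np.array(p)-s["position"])).round(4),"F",np.round(s["contact_force"],1),"q",np.round(s["qpos"],2))
E
python3 -c "
from h import *
to([.611,-.019,.214])"
```

```text
t 2.7 pos [0.5902 0.0074 0.2741] y [ 0.999  0.04  -0.001] z [-0.001  0.001 -1.   ] w 0.0597803978714677 d tool [-0.0272  0.0198  0.06  ] F [-0.9 -0.6  0.3] q [-0.11  0.27  1.36  0.    1.51 -0.15]
```

>>> step_hand:
  plan:
    - [[-0.0135, 0.010, 0, 0], [-0.0137, 0.0098, 0, 0], [0, 0, 0.02, 0], [0, 0, 0.02, 0], [0, 0, 0.018, 0]]

```text
clock: 3.12
position: [0.6128, -0.0211, 0.2151]
ee_rot: [0.0, 0.691, 0.723, -0.0]
contact_force: [-0.6, 0.5, -0.4]
width: 0.0601
gripper_force: 0.0
```

```bash
python3 - <<'E'
from h import *
import cv2
to([.611,-.019,.214])
a=manip.get_image("top")["img"][175:255,200:350,::-1];b=manip.get_image("scene")["img"][190:290,260:420,::-1]
o=np.zeros((600,760,3),np.uint8);o[:600//2-0]=0
a=cv2.resize(a,(450,240),interpolation=2);b=cv2.resize(b,(576,360),interpolation=2);o[:240,:450]=a;o[240:,:576]=b;cv2.imwrite("pics/z1.png",o)
E
```

```text
t 3.1167 pos [ 0.6128 -0.0211  0.2151] y [0.999 0.046 0.   ] z [ 0. -0. -1.] w 0.06007217879432189 d tool [ 0.0022 -0.0017  0.0011] F [-0.6  0.5 -0.4] q [-0.15  0.33  1.42 -0.    1.39 -0.19]
```

View pics/z1.png

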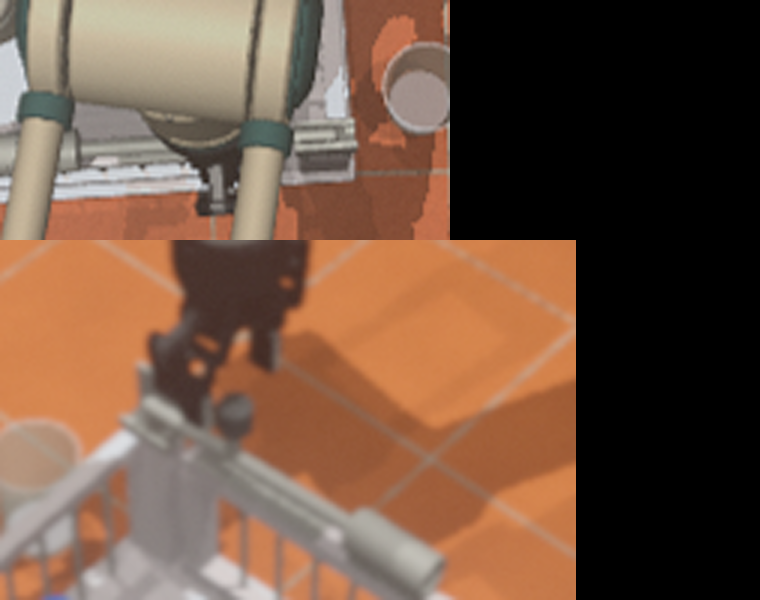

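```bash
python3 - <<'E'
from h import *
import cv2
r=manip.get_image("scene");Ti=np.linalg.inv(r["T"])
im=cv2.resize(np.ascontiguousarray(r["img"][195:270,285:365,::-1]),None,fx=8,fy=8,interpolation=2)
def pr(p):
    c=r["camera_matrix"]@(Ti@np.r_[p,1])[:3];return c[:2]/c[2]
for p,c in(((.611,-.019,.211),(0,255,0)),((.6128,-.0211,.2),(255,0,0)),((.5828,-.0211,.2),(255,255,0)),((.6428,-.0211,.2),(0,255,255))):
    u=pr(p);cv2.circle(im,(int((u[0]-285)*8),int((u[1]-195)*8)),4,c,-1);print(u)
cv2.imwrite("pics/z2.png",im)
E
```

```text
[324.99365998 238.6155632 ]
[323.85754726 241.56215843]
[332.09272801 234.8140819 ]
[315.45215718 248.449708  ]
```

View pics/z2.png

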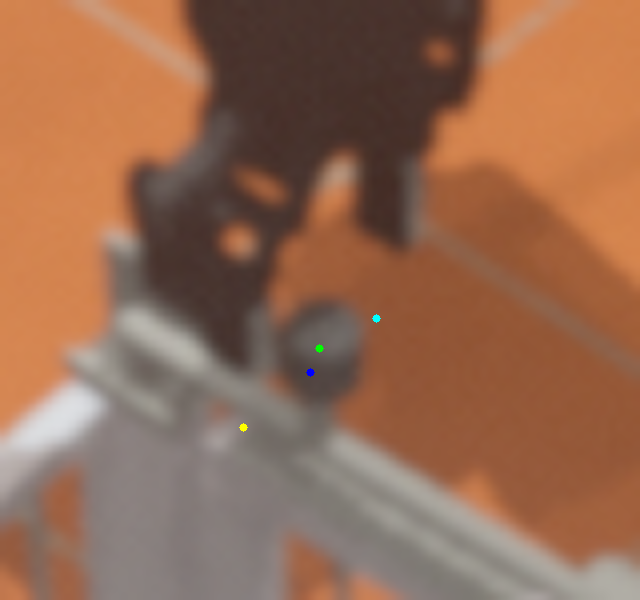

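The knob is at zoom (320,349), but the fingertips look higher than I expected, at about (250,378) and (405,245). A gentle close will tell me where they are.

>>> step_hand:
  plan:
    - [[0, 0, 0, 0], [0, 0, 0, 0], [0, 0, 0, 0], [0, 0, 0, 0], [0, 0, 0, 0]]
  jaw: 0.015
  force: 30

```text
clock: 3.68
position: [0.612, -0.0196, 0.217]
ee_rot: [0.001, 0.691, 0.723, 0.0]
contact_force: [-0.6, 0.0, -0.0]
width: 0.0148
gripper_force: 0.0
```

```bash
python3 - <<'E'
from h import *
import cv2
to([.611,-.019,.214])
r=manip.get_image("scene")
im=cv2.resize(np.ascontiguousarray(r["img"][195:270,285:365,::-1]),None,fx=8,fy=8,interpolation=2)
cv2.imwrite("pics/z3.png",im)
E
```

```text
t 3.6833 pos [ 0.612  -0.0196  0.217 ] y [0.999 0.045 0.001] z [ 0.001 -0.    -1.   ] w 0.014834367739379125 d tool [ 0.0006 -0.001   0.003 ] F [-0.6  0.  -0. ] q [-0.15  0.33  1.42  0.    1.39 -0.19]
```

View pics/z3.png

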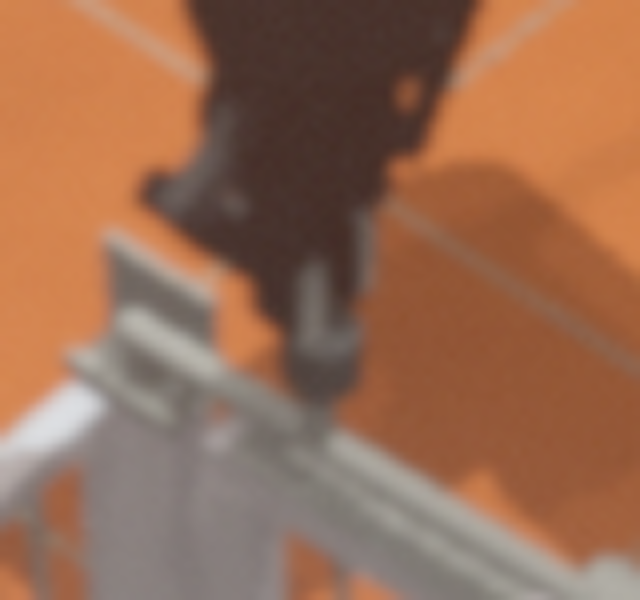

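The jaws closed to 15 mm without touching the knob, and their tips sit at the knob's top, near (315,340). They're too high, so I'll reopen, go lower and close again.

>>> step_hand:
  plan:
    - [[0, 0, 0, 0], [0, 0, 0, 0], [0, 0, 0, 0], [0, 0, 0, 0], [0, 0, 0, 0]]
  jaw: 0.06
  force: 30

```text
clock: 4.15
position: [0.6117, -0.0196, 0.2162]
ee_rot: [-0.0, 0.691, 0.723, 0.0]
contact_force: [-0.4, -0.6, 0.8]
width: 0.0601
gripper_force: 0.0
```

>>> step_hand:
  plan:
    - [[0, 0, 0.006, 0], [0, 0, 0.006, 0], [0, 0, 0.006, 0], [0, 0, 0, 0]]

```text
clock: 4.48
position: [0.6105, -0.0194, 0.1961]
ee_rot: [-0.001, 0.691, 0.723, -0.001]
contact_force: [0.4, -0.7, -0.1]
width: 0.0599
gripper_force: 0.0
```

>>> step_hand:
  plan:
    - [[0, 0, 0, 0], [0, 0, 0, 0], [0, 0, 0, 0], [0, 0, 0, 0], [0, 0, 0, 0]]
  jaw: 0.015
  force: 30

```text
clock: 4.9
position: [0.6113, -0.0198, 0.1985]
ee_rot: [-0.0, 0.691, 0.723, -0.0]
contact_force: [-1.5, 0.3, 1.1]
width: 0.0245
gripper_force: 29.4
```

```bash
python3 - <<'E'
from h import *
import cv2
to([.611,-.019,.214])
r=manip.get_image("scene")
im=cv2.resize(np.ascontiguousarray(r["img"][195:270,285:365,::-1]),None,fx=8,fy=8,interpolation=2)
cv2.imwrite("pics/z4.png",im)
E
```

```text
t 4.9 pos [ 0.6113 -0.0198  0.1985] y [ 0.999  0.045 -0.001] z [-0. -0. -1.] w 0.024462067065724347 d tool [ 0.0008 -0.0003 -0.0155] F [-1.5  0.3  1.1] q [-0.15  0.34  1.45 -0.    1.35 -0.19]
```

View pics/z4.png

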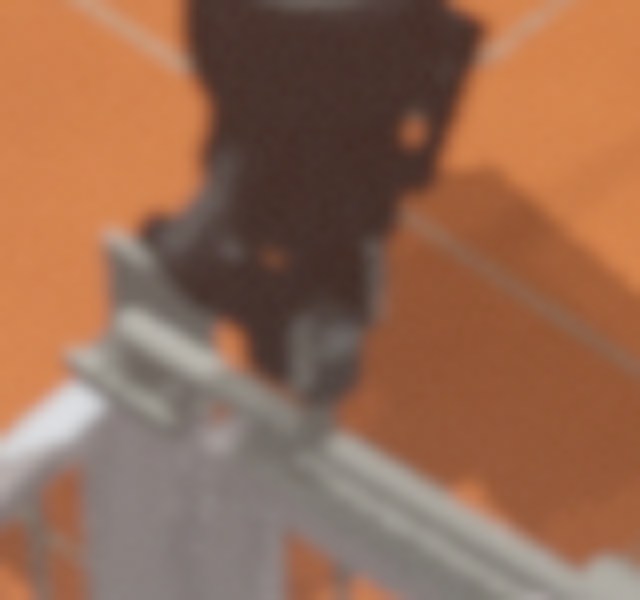

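Gripped at 24.5 mm, but only the upper part of the knob. I'll regrip 7 mm deeper and firmer, then raise and check.

>>> step_hand:
  plan:
    - [[0, 0, 0, 0], [0, 0, 0, 0], [0, 0, 0.0035, 0], [0, 0, 0.0035, 0], [0, 0, 0, 0]]
  jaw: 0.06
  force: 60

```text
clock: 5.37
position: [0.6113, -0.0194, 0.1901]
ee_rot: [-0.001, 0.691, 0.723, -0.0]
contact_force: [-0.0, -0.2, 0.3]
width: 0.0599
gripper_force: 0.0
```

>>> step_hand:
  plan:
    - [[0, 0, 0, 0], [0, 0, 0, 0], [0, 0, 0, 0], [0, 0, 0, 0], [0, 0, 0, 0]]
  jaw: 0.015
  force: 60

```text
clock: 5.78
position: [0.6113, -0.0197, 0.1914]
ee_rot: [-0.0, 0.691, 0.723, -0.0]
contact_force: [-0.6, -0.8, 1.8]
width: 0.0235
gripper_force: 58.7
```

>>> step_hand:
  plan:
    - [[0, 0, -0.003, 0], [0, 0, -0.003, 0], [0, 0, -0.003, 0], [0, 0, -0.003, 0], [0, 0, 0, 0]]

```text
clock: 6.2
position: [0.61, -0.0171, 0.2019]
ee_rot: [-0.003, 0.691, 0.723, 0.0]
contact_force: [-2.1, 5.6, -8.3]
width: 0.0231
gripper_force: 59.3
```

```bash
python3 - <<'E'
from h import *
import cv2
to([.611,-.019,.214])
r=manip.get_image("scene")
im=cv2.resize(np.ascontiguousarray(r["img"][195:270,285:365,::-1]),None,fx=8,fy=8,interpolation=2)
cv2.imwrite("pics/z5.png",im)
E
```

```text
t 6.2 pos [ 0.61   -0.0171  0.2019] y [ 0.999  0.046 -0.004] z [-0.005  0.005 -1.   ] w 0.023143040478832047 d tool [-0.0019  0.0008 -0.0121] F [-2.1  5.6 -8.3] q [-0.14  0.34  1.44  0.    1.36 -0.19]
```

View pics/z5.png

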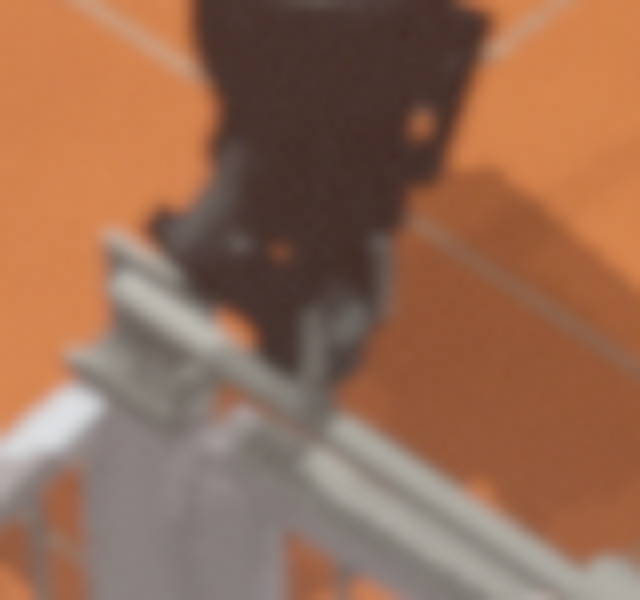

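The bolt has lifted: the rod tip rose from about (130,320) to (120,285), roughly 16 mm. Now I'll draw it along the gate.

>>> step_hand:
  plan:
    - [[0.005, 0, 0, 0], [0.005, 0, 0, 0], [0.005, 0, 0, 0], [0.005, 0, 0, 0], [0.005, 0, 0, 0]]

```text
clock: 6.67
position: [0.6096, 0.0055, 0.203]
ee_rot: [-0.0, 0.691, 0.723, -0.001]
contact_force: [-4.7, -2.6, -5.5]
width: 0.0233
gripper_force: 59.6
```

>>> step_hand:
  plan:
    - [[0.005, 0, 0, 0], [0.005, 0, 0, 0], [0.005, 0, 0, 0], [0.005, 0, 0, 0], [0.004, 0, 0, 0]]

```text
clock: 7.08
position: [0.6087, 0.0301, 0.203]
ee_rot: [-0.001, 0.691, 0.723, -0.001]
contact_force: [-4.5, -2.3, -4.7]
width: 0.0233
gripper_force: 59.6
```

>>> step_hand:
  plan:
    - [[0.004, 0, 0, 0], [0, 0, 0, 0]]

```text
clock: 7.25
position: [0.6085, 0.0349, 0.203]
ee_rot: [-0.001, 0.691, 0.723, -0.0]
contact_force: [-5.2, -0.0, -5.9]
width: 0.0234
gripper_force: 59.5
```

```bash
python3 - <<'E'
from h import *
import cv2
to([.611,-.019,.214])
r=manip.get_image("scene")
im=cv2.resize(np.ascontiguousarray(r["img"][195:270,285:365,::-1]),None,fx=8,fy=8,interpolation=2)
cv2.imwrite("pics/z6.png",im)
E
```

```text
t 7.25 pos [0.6085 0.0349 0.203 ] y [ 0.999  0.046 -0.002] z [-0.002  0.001 -1.   ] w 0.023425935565652995 d tool [-0.0539  0.     -0.0111] F [-5.2 -0.  -5.9] q [-0.06  0.33  1.45  0.    1.36 -0.1 ]
```

View pics/z6.png

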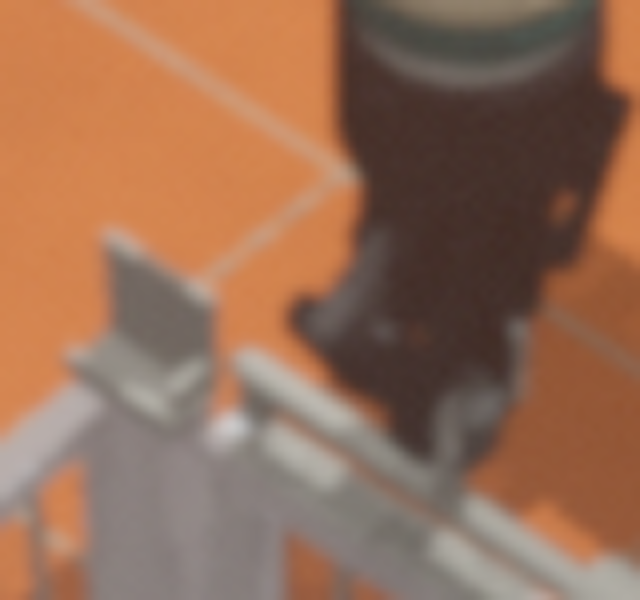

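The bolt is drawn about 54 mm: its tip, now near (245,360), is clear of the keeper wall, which ends near (213,290). Next I'll swing the gate on an arc of radius about 0.177 m.

>>> step_hand:
  plan:
    - [[0.0001, -0.0035, 0, 0.02], [0.0001, -0.007, 0, 0.04], [0.0001, -0.007, 0, 0.04], [0.0001, -0.007, 0, 0.04], [0.0001, -0.007, 0, 0.04]]

```text
clock: 7.72
position: [0.5821, 0.035, 0.2045]
ee_rot: [0.003, 0.755, 0.656, 0.004]
contact_force: [3.6, 0.6, -6.0]
width: 0.0233
gripper_force: 59.6
```

>>> step_hand:
  plan:
    - [[0.0001, -0.007, 0, 0.04], [0.0001, -0.007, 0, 0.04], [0.0001, -0.007, 0, 0.04], [0.0001, -0.0035, 0, 0.02], [0, 0, 0, 0]]

```text
clock: 8.13
position: [0.5568, 0.0394, 0.2046]
ee_rot: [0.002, 0.798, 0.603, 0.003]
contact_force: [4.1, -0.6, -4.7]
width: 0.0231
gripper_force: 59.7
```

```bash
python3 -c "
from h import *
to([.611,-.019,.214])
p=manip.get_state()['position'];d=p[:2]-np.array([.600,.212]);print(np.hypot(*d),np.arctan2(-d[0],-d[1])+.046)"
```

```text
t 8.1333 pos [0.5568 0.0394 0.2046] y [ 0.962 -0.274  0.008] z [ 0.008 -0.    -1.   ] w 0.023135182168206845 d tool [-0.0413  0.0682 -0.0089] F [ 4.1 -0.6 -4.7] q [-0.05  0.25  1.56  0.    1.32  0.22]
0.17789781547763955 0.2913539319040071
```

>>> step_hand:
  plan:
    - [[0.0001, -0.0055, 0, 0.03], [0.0001, -0.0055, 0, 0.03], [0.0001, -0.005, 0, 0.03], [0, 0, 0, 0], [0, 0, 0, 0]]

```text
clock: 8.55
position: [0.5417, 0.0437, 0.2043]
ee_rot: [0.003, 0.824, 0.567, 0.002]
contact_force: [4.6, -3.3, -3.7]
width: 0.0233
gripper_force: 59.7
```

```bash
python3 - <<'E'
from h import *
import cv2
to([.611,-.019,.214])
p=manip.get_state()['position'];d=p[:2]-np.array([.600,.212]);print(np.hypot(*d),np.arctan2(-d[0],-d[1])+.046)
a=manip.get_image("top")["img"][150:270,130:370,::-1];b=manip.get_image("scene")["img"][190:340,220:460,::-1]
o=np.vstack([cv2.resize(a,(520,260),interpolation=2),cv2.resize(b,(520,325),interpolation=2)]);cv2.imwrite("pics/z7.png",o)
E
```

```text
t 8.55 pos [0.5417 0.0437 0.2043] y [ 0.934 -0.357  0.007] z [ 0.007 -0.001 -1.   ] w 0.023288218545676354 d tool [-0.0339  0.0872 -0.0091] F [ 4.6 -3.3 -3.7] q [-0.05  0.23  1.59 -0.    1.31  0.32]
0.178053421564197 0.37933779270964774
```

View pics/z7.png

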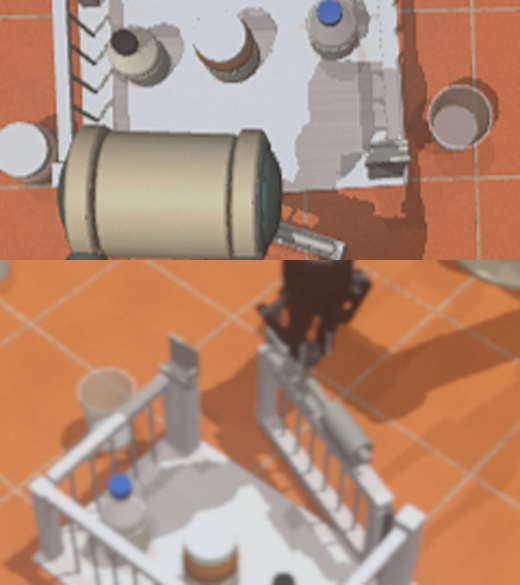

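The gate stands open with its free edge at about (343,250) in the top crop. It's held by the knob at 0.38 rad, about 100 mm open, and the bottles and glassware haven't moved. I'll settle briefly and hand it in.

>>> step_hand:
  plan:
    - [[0, 0, 0, 0], [0, 0, 0, 0], [0, 0, 0, 0], [0, 0, 0, 0], [0, 0, 0, 0]]

```text
clock: 9.07
position: [0.5417, 0.0437, 0.2041]
ee_rot: [0.002, 0.824, 0.567, 0.002]
contact_force: [5.9, -3.2, -5.0]
width: 0.0239
gripper_force: 59.7
```

```bash
python3 -c "
from h import *
p=manip.get_state()['position'];d=p[:2]-np.array([.600,.212]);print(np.arctan2(-d[0],-d[1])+.046,at('top',288.4,265.4,.15))
print(manip.sign_off())"
```

```text
0.37920603686763077 [ 0.51446669 -0.04846337  0.15      ]
the job is handed in; nothing more can be done
None
```

The bolt was raised, drawn out over the lip, and the gate pulled open; the arm is holding it still at about 0.38 rad (about 10 cm at the free edge), the bottles and glassware were left untouched, and I handed the job in at about 9 s.

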